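Load the spring row of a cassette insert

TASK

Load the three loose sky-blue cassette boxes into the empty sprung row of the ash drawer insert: one at a time, set each flat in the entry tray crosswise, push it against the sprung steel divider until it has passed the two retaining lips, and let the spring bring it back to rest against the lips before you load the next. The two plain boxes go in first, in either order, and the box with the tab on its top goes in last, so that it ends next to the lips. Leave the jar, the steel mould and the knob puller where they are, and let go of everything at the end.

Things in the scene. Friction and masses are not known exactly. Their poses are not given: they have to be found in the camera images.
- insert: Pale ash drawer insert, fixed, 342 mm long (x -145 to 197 mm) and 190 mm wide. Origin on the bench under the middle of the lip line; +x = push direction, from entry tray into the row; y across, z up. All numbers below are in this frame. Floor of tray and row at z 12 mm. At y 62 to 132 mm is a neighbouring row full of small fixed sky-blue cassettes (top z 40 mm), not part of the task.
- tray (a point): Point on the floor of the entry tray, at x -92 mm of the insert, y 0: a good place to set a box down. Tray: x -145 to -34 mm, open above and at its -x end; side walls 28 mm tall above the floor, 104 mm apart from x -145 to -78, then closing like a funnel to 88 mm at x -34.
- lips (a point): On the floor at insert x 0, y 0. Lips: two steel flaps, z 16 to 38 mm, hinged at x -30, y +-50, slanting in to tips at x 0, y +-34 mm. A box pushed in +x folds them outward (push 5 N, at first touch up to 20 N); they snap back once its rear face is over 5 mm past x 0 and then stop it coming back. A box resting on them has its centre at x about 25 mm.
- row (a point): Point on the row's floor at insert x 100 mm, y 0. Row: x 5 to 187 mm, smooth walls 88 mm apart; steel cover rails over both sides (x 14 to 192, |y| over 36 mm, underside 29 and top 33 mm above the floor), so boxes enter only from the tray. Loaded boxes lie crosswise (long side along insert y), centres about 50 mm apart.
- divider (a joint): Position (m) of the stainless steel divider that slides along the row: 0 = at the lips, its front face 4 mm past the lip line; grows as it is pushed in to a stop at 0.166. A spring pushes it towards the lips with about 1.8 N at 0 and 3.2 N at 0.15; about 0.147 with three boxes loaded. The divider is 62 mm wide and its top stands 46 mm above the row's floor.
- plain_a: Loose plain sky-blue plastic cassette box, flat top, about 84 mm long (its own x), 50 mm wide (its own y) and 26 mm tall, 90 g, slotted top; origin at the centre of its underside, z up; looks the same turned half round.
- plain_b: The other loose plain sky-blue cassette box, the same as plain_a: about 84 mm long (its own x), 50 mm wide (its own y) and 26 mm tall, 90 g, slotted top; origin at the centre of its underside, z up; looks the same turned half round.
- tabbed: Loose sky-blue cassette box with a tab: about 84 mm long (its own x), 50 mm wide (its own y) and 26 mm tall, 90 g, slotted top; origin at the centre of its underside, z up; looks the same turned half round. A central upright tab 50 mm long (along x), 8 mm thick and 12 mm tall stands on its top (38 mm tall in all).
- jar: Bystander: frosted white polypropylene jar, 64 mm in diameter, 84 mm tall, loose; origin at the centre of its underside.
- mould: Bystander: steel embedding mould, 78 x 58 mm (x, y) and 17 mm tall, loose; origin at the centre of its underside.
- puller: Bystander: knob puller lying down, 94 mm long (x), up to 36 mm wide and 36 mm tall, black phenolic ends and a steel stem, loose; origin below its middle on the bench.

How it is judged:
By the outcome, as a careful person would: the job done as asked, in the order asked, and still so for the second after the job is handed in, with the robot touching nothing.
It also fails if it takes over 72 s, if anything falls off the work surface, if the arm or the gripper's body presses on something with over 40 N, if the wrist force passes 120 N, or if a joint passes its speed limit or range.

ROBOT

A 7-joint arm with a two-finger parallel gripper is mounted at the origin on the work surface. World frame = base frame: x ahead of the robot, y to its left, z up, the work surface at z = 0. Lengths are in m, angles in rad, forces in N, time in s.
With the tool pointing down it reaches from about 0.35 to 0.9 m from the base axis. Payload 8.1 kg.
Tool frame: the origin (TCP) lies midway between the tips of the shut fingers; the grasp point (between the pads) lies 19 mm behind it (bot.tcp_to_grasp is the distance from the TCP to the grasp point, in m); z points along the fingers, y is the line along which they close (so a half turn about z gives the same grasp; the last joint's range is limited). The gripper opens to 85 mm and grips with 20 to 120 N. Pads are 22 mm wide; open, the fingers measure 114 mm over their backs; the gripper's body (76 mm by 85 mm) begins 54 mm behind the grasp point. The pads swing forward as they close: fully open they stand 13 mm farther back than shut.
Start: joints at [1.247, 0.434, 0.025, 1.573, -0.012, 1.134, -0.075], TCP at [0.137, -0.61, 0.231] pointing down, gripper open.
Joint ranges: [-2.62, 2.62], [-0.44, 2.09], [-1.27, 1.32], [0.08, 2.57], [-1.32, 4.46], [0.12, 2], [-2.74, 2.74]. Speed limits (rad/s): [2.22, 2.22, 3.01, 3.01, 3.14, 3.14, 3.14].

INTERFACE

Orientations are given as a rotation vector (axis times angle).
In Python, from bench import bot, get_image, camera_model gives the robot as it stands.
- The arm moves only by the shell command python3 -m inch 'ROWS' [OPENING]. ROWS is rows parted by semicolons, their numbers by spaces, 1 to 12 of them, each of 6 numbers: dx, dy, dz in m, then a rotation vector rx, ry, rz in rad; each row is the pose to reach, as a shift and turn from the pose commanded when the command began, along the tool's axes at that moment; what a row does not reach only later rows make up. A row lasts 1/10 s, in which the tool goes at most 0.05 m and 0.15 rad, less where a joint would pass 70% of its speed; a pose out of reach is approached as far as the arm can. OPENING is the opening from 0.0 (shut) to 1.0 (fully open), set as the command begins (- or left out keeps the last). The fingers move at their own pace and stop on an object; the grip force is fixed at half the most. Time passes only in rows, so rows that do not move let the fingers close. It prints the time, the measured TCP pose, the force, the opening and the grip force at its end.
- bot.get_state(): the state, without advancing time (a new reading comes with each control period).
- get_image(name): name is "scene" or "top" or "wrist"; returns (picture, depth): 480x640x3 uint8, red, green, blue; 480x640 float32, m along the optical axis (not along the pixel's ray), 0 where there is no reading.
- camera_model(name): a dict with "mtx" (3x3 intrinsics, pixels), "R" (3x3) and "t" (3): a world point X has camera coordinates R X + t. Camera axes: x right, y down, z forward; pixel columns grow to the right and rows downward; lengths in m; the calibration is good to about 2 mm. A picture is of the moment at which its call begins: read the wrist's pose just before it. camera_model takes no time and is no camera call; for the wrist camera it gives the pose at the moment of the call.
- bot.finish_job(): hands the job in; it is judged then, once.
The state is a dict: "clock": time; "qpos": joint angles; "joint_vel": joint speeds; "effort": joint torques, N m; "tcp_pos": TCP position; "eef_rot": TCP orientation; "ft_force": force on the tool from outside, world axes, zero at the start; "ft_torque": the same for the moment, N m; "grip_width": opening from 0.0 (shut) to 1.0 (fully open); "finger_force": force on a finger pad.
Only numpy, scipy, OpenCV 4.12 (cv2) and the standard library are available. Lean on these libraries where they do the work, as an engineer would, in place of code of your own. Each camera call takes 0.05 s, during which the arm holds its last target. There are 200 camera calls.

## Working session

There is one attempt and no reset: what is moved stays moved. The work goes in short steps, Python scripts to look and compute and a shell command to move; the robot and the scene stay as the last step left them, time stands still between calls to the robot, and variables do not carry over. Pictures are saved under pics/ and viewed, at most 10 in all, crops included, and the job is handed in when it is done.

```bash
mkdir -p pics; ls; python3 - <<'E'
from bench import bot,get_image,camera_model
import cv2,numpy as np
s=bot.get_state(); print(s['clock'],s['tcp_pos'],s['eef_rot'],s['grip_width'])
for n in ['top','scene']:
    p,d=get_image(n); cv2.imwrite(f'pics/{n}0.png',p[:,:,::-1]); np.save(f'pics/{n}0.npy',d)
    m=camera_model(n); print(n,m)
    np.savez(f'pics/{n}cam.npz',**m)
E
```

```text
pics
0.0 [ 0.13670992 -0.6093295   0.23050612] [-3.12091043e+00 -3.45886437e-01  5.01879098e-04] 1.0054112042275616
top {'mtx': array([[451.76670858,   0.        , 312.21981862],
       [  0.        , 451.76670858, 246.88424263],
       [  0.        ,   0.        ,   1.        ]]), 'R': array([[-3.63559192e-03, -9.99601452e-01,  2.79949829e-02],
       [-9.89402379e-01, -4.67963316e-04, -1.45198878e-01],
       [ 1.45154110e-01, -2.82261866e-02, -9.89006353e-01]]), 't': array([-0.08778101,  0.5678901 ,  0.83039096])}
scene {'mtx': array([[497.03835981,   0.        , 315.72254054],
       [  0.        , 497.03835981, 234.89237481],
       [  0.        ,   0.        ,   1.        ]]), 'R': array([[ 0.86871614,  0.49492854,  0.01944235],
       [ 0.29465507, -0.48484041, -0.82347324],
       [-0.39813396,  0.72109328, -0.56702189]]), 't': array([-0.44118897, -0.16571078,  1.27706524])}
```

View pics/top0.png

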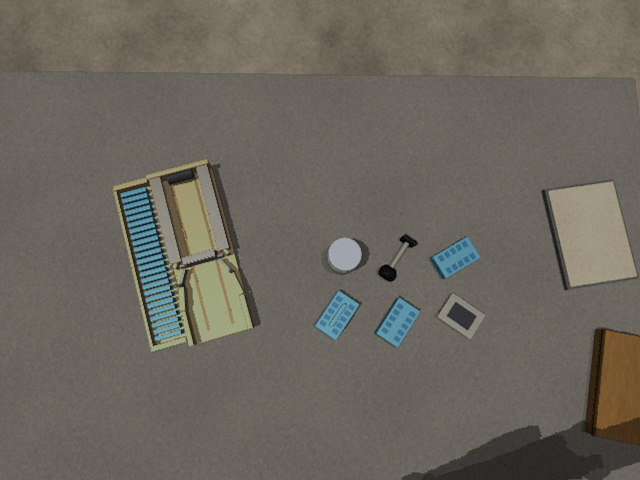

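View pics/scene0.png

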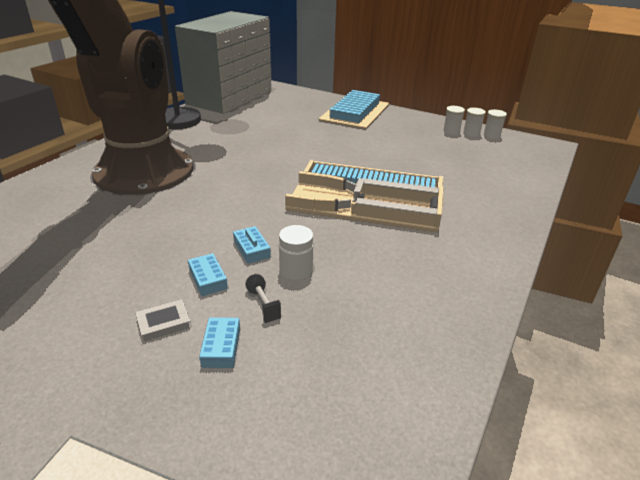

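```bash
cat > h.py <<'E'
import numpy as np,cv2
def world(cam,d):
    v,u=np.mgrid[:480,:640]; K=cam['mtx']
    c=np.stack([(u-K[0,2])/K[0,0]*d,(v-K[1,2])/K[1,1]*d,d],-1)
    return (c-cam['t'])@cam['R']
def atz(cam,u,v,z):
    K=cam['mtx'];R=cam['R'];t=cam['t']
    r=R.T@np.array([(u-K[0,2])/K[0,0],(v-K[1,2])/K[1,1],1]); c=-R.T@t
    return c+r*(z-c[2])/r[2]
def boxes(p,d,cam):
    W=world(cam,d); h=cv2.cvtColor(p,cv2.COLOR_RGB2HSV)
    m=((h[...,0]>92)&(h[...,0]<112)&(h[...,1]>80)&(h[...,2]>70)).astype(np.uint8)
    m=cv2.morphologyEx(m,cv2.MORPH_CLOSE,np.ones((3,3)))
    n,l,st,_=cv2.connectedComponentsWithStats(m)
    for i in range(1,n):
        if st[i,4]<150: continue
        P=W[(l==i)]; z=P[:,2]; Q=P[(z>.02)&(z<.032)]
        if len(Q)<50: continue
        (cx,cy),(w,hh),a=cv2.minAreaRect((Q[:,:2]*1000).astype(np.float32))
        if w<hh: w,hh,a=hh,w,a+90
        print('box px',st[i,:4],'xy',round(cx,1),round(cy,1),'mean',(Q[:,:2].mean(0)*1000).round(1),'size',round(w,1),round(hh,1),'long ang',round(a,1),'z',np.median(Q[:,2]).round(4),z.max().round(3))
E
python3 - <<'E'
from h import *
p=cv2.imread('pics/top0.png')[:,:,::-1].copy();d=np.load('pics/top0.npy');cam=dict(np.load('pics/topcam.npz'))
boxes(p,d,cam)
W=world(cam,d); print('table',W[400,100],W[300,215])
c=cv2.resize(p[150:355,105:260,::-1],None,fx=2.9,fy=2.9,interpolation=cv2.INTER_CUBIC);cv2.imwrite('pics/ins.png',c)
for u,v in [(345,255),(461,315),(408,241),(388,273)]: print(u,v,W[v,u].round(3))
E
```

```text
box px [120 187  61 154] xy 542.0 227.7 mean [574.2 234. ] size 276.2 52.8 long ang 15.7 z 0.027 0.906
box px [431 237  49  42] xy 550.7 -374.6 mean [ 550.2 -373.6] size 83.6 50.0 long ang 120.1 z 0.0263 0.906
box px [315 290  44  50] xy 438.2 -136.4 mean [ 438.  -135.9] size 83.1 50.0 long ang 145.9 z 0.0264 0.906
box px [376 298  44  49] xy 424.1 -254.6 mean [ 424.  -254.1] size 82.8 50.1 long ang 145.8 z 0.0263 0.906
table [ 2.78569935e-01  3.16222221e-01 -1.71403772e-05] [0.46711364 0.100621   0.01417105]
345 255 [ 0.547 -0.148  0.083]
461 315 [ 0.436 -0.382  0.016]
408 241 [ 0.581 -0.278  0.031]
388 273 [ 0.518 -0.236  0.037]
```

View pics/ins.png

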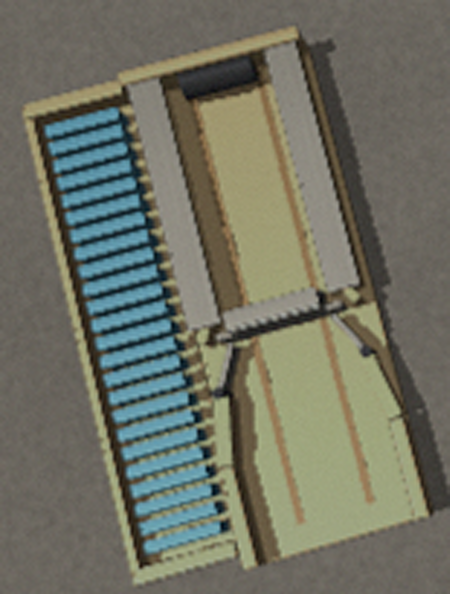

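```bash
python3 - <<'E'
from h import *
p=cv2.imread('pics/top0.png')[:,:,::-1].copy();d=np.load('pics/top0.npy');cam=dict(np.load('pics/topcam.npz'))
W=world(cam,d);reg=np.zeros((480,640),bool);reg[150:355,105:262]=1
h=cv2.cvtColor(p,cv2.COLOR_RGB2HSV)
print(np.histogram(W[...,2][reg],bins=np.arange(.005,.07,.003)))
def rects(m,t):
    n,l,st,_=cv2.connectedComponentsWithStats(m.astype(np.uint8))
    for i in range(1,n):
        if st[i,4]<60: continue
        P=(W[l==i][:,:2]*1000).astype(np.float32)
        r=cv2.minAreaRect(P);print(t,st[i],np.round(r[0],1),np.round(r[1],1),round(r[2],1))
Z=W[...,2]
rects(reg&(Z>.0425)&(Z<.0475)&(h[...,1]<50),'rail')
rects(reg&(Z>.053)&(Z<.062),'div')
rects(reg&(Z>.006)&(Z<.062),'all')
rects(reg&(abs(Z-.012)<.0012)&(h[...,1]>40),'floor')
E
```

```text
(array([  68, 1595, 5167, 1397,  332,  347,  372,  394,  441, 1084, 2495,
       1248,  797, 1502,  498,   31,   29,  169,   61,    1,    0]), array([0.005, 0.008, 0.011, 0.014, 0.017, 0.02 , 0.023, 0.026, 0.029,
       0.032, 0.035, 0.038, 0.041, 0.044, 0.047, 0.05 , 0.053, 0.056,
       0.059, 0.062, 0.065, 0.068]))
rail [196 164  33  87 873] [646.9 105.7] [172.7  21.8] 15.9
rail [149 177  32  87 882] [620.9 196.2] [173.1  22.4] 16.1
div [182 249  34  16 259] [548.2 126.3] [14.5 62.3] 15.9
all [  113   159   142   193 17994] [553.2 164.3] [342.4 195.3] 16.0
floor [ 162  178   55   81 1428] [637.7 157.5] [163.7  74.2] 15.9
floor [ 185  259   62   84 1912] [469.7 105.7] [149.  101.2] 16.0
floor [166 263  18  14  74] [525. 184.] [35.3 21.9] 70.3
floor [170 273  12  20  65] [503.  179.9] [16.7 37. ] 73.8
floor [156 331  30  13  70] [394.5 183.6] [ 9.1 58. ] 19.0
```

```bash
cat > go.py <<'E'
# python3 go.py w X Y Z theta(deg of tool y)  |  i ...: the same in insert frame (mm)
import sys,numpy as np
from scipy.spatial.transform import Rotation as Ro
from bench import bot
A=np.radians(15.97);O=np.array([535.9,122.9])
def ins(x,y): return O+[x*np.cos(A)-y*np.sin(A),x*np.sin(A)+y*np.cos(A)]
f=sys.argv[1];x,y,z,th=map(float,sys.argv[2:6])
if f=='i': x,y=ins(x,y);th+=15.97
s=bot.get_state();R=Ro.from_rotvec(s['eef_rot']);t=np.radians(th)
ty=np.array([np.cos(t),np.sin(t),0]);tz=np.array([0,0,-1.]);T=Ro.from_matrix(np.stack([np.cross(ty,tz),ty,tz],1))
d=R.inv().apply(np.array([x,y,z])/1000-s['tcp_pos']);r=(R.inv()*T).as_rotvec()
print('t',round(s['clock'],2),'d',d.round(4),'r',r.round(3),'rows',np.linalg.norm(d)/.05,np.linalg.norm(r)/.15)
E
python3 go.py w 550.7 -374.6 120 30.1; python3 go.py w 550.7 -374.6 4 30.1
```

```text
t 0.1 d [ 0.4554 -0.1383  0.1108] r [-1.000e-03 -1.000e-03 -1.875e+00] rows 9.772379621533519 12.502470045947955
t 0.1 d [ 0.4554 -0.1382  0.2268] r [-1.000e-03 -1.000e-03 -1.875e+00] rows 10.54270509539077 12.502470045947955
```

```bash
python3 -m inch '0.455 -0.138 0.11 0 0 -1.875;0.455 -0.138 0.11 0 0 -1.875;0.455 -0.138 0.11 0 0 -1.875;0.455 -0.138 0.11 0 0 -1.875;0.455 -0.138 0.11 0 0 -1.875;0.455 -0.138 0.11 0 0 -1.875;0.455 -0.138 0.11 0 0 -1.875;0.455 -0.138 0.11 0 0 -1.875;0.455 -0.138 0.11 0 0 -1.875;0.455 -0.138 0.11 0 0 -1.875;0.455 -0.138 0.11 0 0 -1.875;0.455 -0.138 0.11 0 0 -1.875' 0.8; python3 go.py w 550.7 -374.6 4 30.1
```

```text
clock: 1.3
tcp_pos: [0.5517, -0.3736, 0.1202]
eef_rot: [-1.657, -2.667, -0.001]
ft_force: [-1.3, -0.1, -0.0]
grip_width: 0.806
finger_force: 0.0
t 1.3 d [-0.0007 -0.0013  0.1162] r [-0.    -0.002 -0.066] rows 2.3240900037758183 0.4414883506729961
```

```bash
python3 -m inch '-0.001 -0.001 0.04 0 0 -0.066;-0.001 -0.001 0.08 0 0 -0.066;-0.001 -0.001 0.105 0 0 -0.066;-0.001 -0.001 0.116 0 0 -0.066;-0.001 -0.001 0.116 0 0 -0.066'; python3 -m inch '0 0 0 0 0 0;0 0 0 0 0 0;0 0 0 0 0 0;0 0 0 0 0 0;0 0 0 0 0 0;0 0 0 0 0 0' 0.0;  python3 -m inch '0 0 -0.05 0 0 0;0 0 -0.1 0 0 0;0 0 -0.1 0 0 0'; python3 go.py i -92 0 100 0
python3 - <<'E'
from bench import get_image
import cv2
p,d=get_image('wrist');cv2.imwrite('pics/w1.png',p[:,:,::-1])
E
```

```text
clock: 1.8
tcp_pos: [0.5492, -0.3764, 0.0037]
eef_rot: [-1.58, -2.712, -0.0]
ft_force: [-0.7, 0.0, 0.7]
grip_width: 0.803
finger_force: 0.0
clock: 2.4
tcp_pos: [0.5513, -0.3775, 0.0072]
eef_rot: [1.58, 2.712, -0.0]
ft_force: [-0.6, 1.2, 7.2]
grip_width: 0.569
finger_force: 64.6
clock: 2.7
tcp_pos: [0.5545, -0.3786, 0.1135]
eef_rot: [1.575, 2.704, 0.001]
ft_force: [0.7, 0.7, -0.4]
grip_width: 0.571
finger_force: 63.7
t 2.7 d [0.4671 0.1416 0.0095] r [0.008 0.01  0.237] rows 9.764548820935083 1.5818660082837674
```

View pics/w1.png

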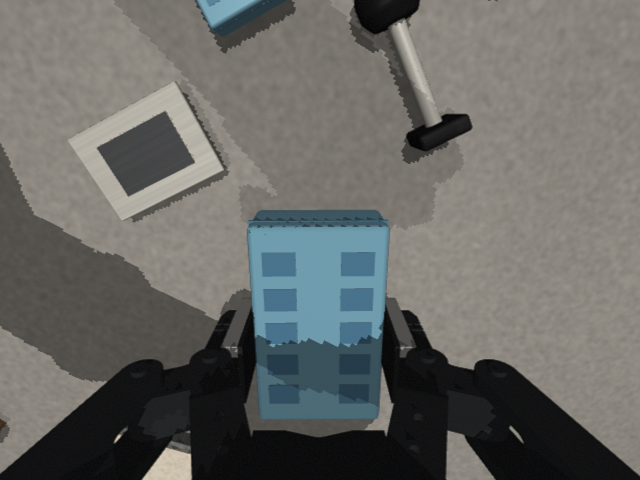

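```bash
python3 go.py i -92 -2.8 110 0; python3 -m inch '0.05 0.014 0 0 0 0.1;0.465 0.14 0 0 0 0.237;0.465 0.14 0 0 0 0.237;0.465 0.14 0 0 0 0.237;0.465 0.14 0 0 0 0.237;0.465 0.14 0 0 0 0.237;0.465 0.14 0 0 0 0.237;0.465 0.14 0 0 0 0.237;0.465 0.14 0 0 0 0.237;0.465 0.14 0 0 0 0.237;0.465 0.14 0 0 0 0.237;0.465 0.14 0 0 0 0.237' ; python3 go.py i -92 -2.8 21 0
```

```text
t 2.75 d [ 0.4629  0.1423 -0.0027] r [0.005 0.007 0.237] rows 9.686819634490714 1.5807984365115204
clock: 3.95
tcp_pos: [0.4418, 0.0969, 0.1048]
eef_rot: [-1.888, -2.511, 0.002]
ft_force: [-0.3, -0.5, -1.1]
grip_width: 0.571
finger_force: 63.6
t 3.95 d [-0.0037  0.0057  0.0838] r [-0.001  0.     0.003] rows 1.6812976866330487 0.019174873844089797
```

```bash
python3 -m inch '-0.003 0.005 0.03 0 0 0;-0.003 0.005 0.06 0 0 0;-0.003 0.005 0.075 0 0 0;-0.003 0.005 0.083 0 0 0;-0.003 0.005 0.083 0 0 0;-0.003 0.005 0.083 0 0 0'; python3 go.py i -92 -2.8 20 0
```

```text
clock: 4.55
tcp_pos: [0.4485, 0.0946, 0.0227]
eef_rot: [1.892, 2.507, 0.0]
ft_force: [-0.3, -0.0, -1.3]
grip_width: 0.57
finger_force: 63.5
t 4.55 d [ 0.0004 -0.0002  0.0027] r [ 0.     0.    -0.001] rows 0.05406286183071428 0.00597613395729404
```

```bash
python3 -m inch '0 0 0.003 0 0 0;0 0 0.003 0 0 0;0 0 0.003 0 0 0'; python3 -m inch '0 0 0.003 0 0 0;0 0 0.003 0 0 0;0 0 0.003 0 0 0;0 0 -0.04 0 0 0;0 0 -0.08 0 0 0;0 0 -0.08 0 0 0' 0.78; python3 go.py i -152 0 70 90;python3 - <<'E'
from bench import get_image
from h import *
cam=dict(np.load('pics/topcam.npz'));p,d=get_image('top');boxes(p,d,cam);cv2.imwrite('pics/t1.png',cv2.resize(p[150:355,105:360,::-1],None,fx=2.5,fy=2.5))
E
```

```text
clock: 4.85
tcp_pos: [0.4484, 0.0951, 0.0197]
eef_rot: [1.891, 2.508, 0.001]
ft_force: [-0.8, 0.1, -1.8]
grip_width: 0.566
finger_force: 63.5
clock: 5.45
tcp_pos: [0.4508, 0.0963, 0.1035]
eef_rot: [1.888, 2.505, 0.009]
ft_force: [0.9, 0.3, 0.7]
grip_width: 0.779
finger_force: 0.0
t 5.45 d [ 0.0022 -0.0631  0.033 ] r [ 0.005  0.006 -1.571] rows 1.4247125592639271 10.470205213984316
box px [120 187  40  59] xy 630.6 250.2 mean [634.2 249.7] size 112.4 50.5 long ang 19.7 z 0.0276 0.906
box px [315 290  44  50] xy 438.0 -136.4 mean [ 438.2 -135.8] size 83.1 50.0 long ang 145.7 z 0.0263 0.906
box px [376 298  44  50] xy 424.0 -254.5 mean [ 424.  -254.2] size 83.1 50.3 long ang 146.3 z 0.0263 0.906
```

View pics/t1.png

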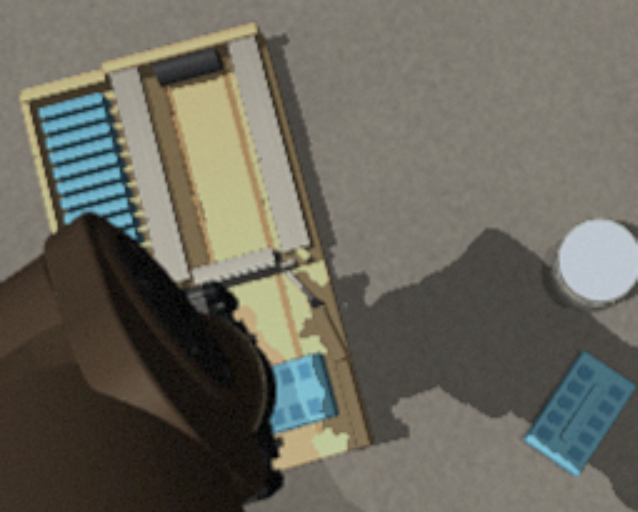

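```bash
python3 -m inch '0.002 -0.05 0 0 0 -0.15;0.002 -0.057 0 0 0 -0.3;0.002 -0.057 0 0 0 -0.45;0.002 -0.057 0 0 0 -0.6;0.002 -0.057 0 0 0 -0.75;0.002 -0.057 0 0 0 -0.9;0.002 -0.057 0 0 0 -1.05;0.002 -0.057 0 0 0 -1.2;0.002 -0.057 0 0 0 -1.35;0.002 -0.057 0 0 0 -1.5;0.002 -0.057 0 0 0 -1.57;0.002 -0.057 0 0 0 -1.57' 0.3; python3 go.py i -146 0 18 90
```

```text
clock: 6.7
tcp_pos: [0.3922, 0.0811, 0.0985]
eef_rot: [0.437, -3.109, -0.001]
ft_force: [0.1, -0.7, 0.6]
grip_width: 0.299
finger_force: 0.0
t 6.7 d [-0.0038  0.0005  0.0805] r [ 0.001 -0.002  0.   ] rows 1.6119170979384305 0.011628460328569795
```

```bash
python3 -m inch '-0.003 0 0.04 0 0 0;-0.003 0 0.07 0 0 0;-0.003 0 0.08 0 0 0;-0.003 0 0.08 0 0 0;-0.003 0 0.08 0 0 0'; python3 -m inch '-0.02 0 0 0 0 0;-0.04 0 0 0 0 0;-0.06 0 0 0 0 0;-0.075 0 0 0 0 0;-0.09 0 0 0 0 0';  python3 -m inch '-0.01 0 0 0 0 0;-0.02 0 0 0 0 0;-0.03 0 0 0 0 0;-0.03 0 0 0 0 0'; python3 go.py i 3 0 18 90
```

```text
clock: 7.2
tcp_pos: [0.3959, 0.0826, 0.0199]
eef_rot: [-0.435, 3.111, 0.0]
ft_force: [-0.3, 0.6, 0.1]
grip_width: 0.298
finger_force: 0.0
clock: 7.7
tcp_pos: [0.4825, 0.1067, 0.0207]
eef_rot: [-0.434, 3.111, -0.001]
ft_force: [-3.9, -2.7, 1.3]
grip_width: 0.302
finger_force: 1.7
clock: 8.1
tcp_pos: [0.5122, 0.1154, 0.0201]
eef_rot: [-0.434, 3.11, 0.001]
ft_force: [0.1, 0.2, -0.4]
grip_width: 0.305
finger_force: 0.1
t 8.1 d [-0.0278  0.0007  0.0021] r [ 0.     0.002 -0.001] rows 0.5583435058063175 0.014297315393982496
```

```bash
python3 -m inch '-0.01 0 0 0 0 0;-0.018 0 0 0 0 0;-0.025 0 0 0 0 0;-0.028 0 0 0 0 0;-0.028 0 0 0 0 0;-0.028 0 0 0 0 0'; python3 go.py i 3 0 18 90
python3 - <<'E'
from bench import get_image
import cv2,numpy as np
p,d=get_image('wrist');p2,_=get_image('scene');q=cv2.resize(p2[140:260,260:480],(640,350),interpolation=cv2.INTER_CUBIC)
cv2.imwrite('pics/w2.png',cv2.resize(np.vstack([p,q])[:,:,::-1],None,fx=.72,fy=.72))
E
```

```text
clock: 8.7
tcp_pos: [0.5383, 0.1229, 0.0194]
eef_rot: [-0.435, 3.111, 0.0]
ft_force: [-1.8, -1.1, 1.0]
grip_width: 0.299
finger_force: 0.7
t 8.7 d [-0.0007  0.0007  0.0014] r [ 0.     0.001 -0.001] rows 0.03449525214855994 0.006546631857080606
```

View pics/w2.png

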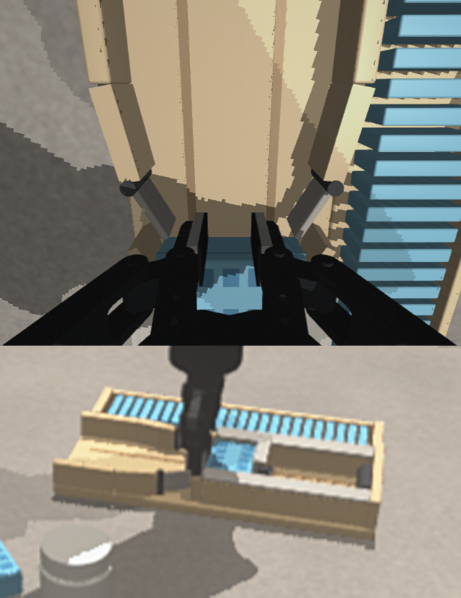

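The box is past the lips: the lip tips sit back in at (175,235) and (290,235), and in the lower view the divider is against its far side. I'll back off and fetch the second plain box.

```bash
python3 -m inch '0.02 0 0 0 0 0;0.04 0 0 0 0 0;0.05 0 -0.05 0 0 0;0.05 0 -0.1 0 0 0;0.05 0 -0.1 0 0 0'; python3 go.py w 424 -254.6 110 56
```

```text
clock: 9.3
tcp_pos: [0.4929, 0.111, 0.1249]
eef_rot: [-0.435, 3.102, 0.002]
ft_force: [0.9, -0.3, -0.8]
grip_width: 0.299
finger_force: 0.0
t 9.3 d [ 0.1669 -0.3326  0.0134] r [0.004 0.009 0.872] rows 7.4474596033904 5.813765089760103
```

```bash
python3 -m inch '0.022 -0.044 0 0 0 0.12;0.167 -0.332 0.01 0 0 0.87;0.167 -0.332 0.01 0 0 0.87;0.167 -0.332 0.01 0 0 0.87;0.167 -0.332 0.01 0 0 0.87;0.167 -0.332 0.01 0 0 0.87;0.167 -0.332 0.01 0 0 0.87;0.167 -0.332 0.01 0 0 0.87;0.167 -0.332 0.01 0 0 0.87;0.167 -0.332 0.01 0 0 0.87;0.167 -0.332 0.01 0 0 0.87' 0.8; python3 go.py w 424 -254.6 5 56;python3 - <<'E'
from bench import get_image
from h import *
cam=dict(np.load('pics/topcam.npz'));p,d=get_image('top');boxes(p,d,cam)
W=world(cam,d);m=(W[...,2]>.053)&(W[...,2]<.062);m[:,:105]=0;m[:,262:]=0
n,l,st,_=cv2.connectedComponentsWithStats(m.astype(np.uint8))
A=np.radians(15.97)
for i in range(1,n):
    if st[i,4]>60:
        c=W[l==i][:,:2].mean(0)*1000-[535.9,122.9]; print('div',st[i],c@[np.cos(A),np.sin(A)],c@[-np.sin(A),np.cos(A)])
E
```

```text
clock: 10.4
tcp_pos: [0.421, -0.2548, 0.1094]
eef_rot: [0.913, 3.005, 0.001]
ft_force: [-0.3, 0.2, 1.5]
grip_width: 0.798
finger_force: 0.0
t 10.4 d [-0.0023  0.0018  0.1044] r [0.001 0.    0.003] rows 2.08911304472166 0.022834598844099344
box px [120 187  61 154] xy 538.4 226.4 mean [573.3 233.9] size 283.6 52.5 long ang 15.8 z 0.0267 0.906
box px [315 290  45  50] xy 438.1 -136.4 mean [ 438.  -136.1] size 83.1 50.1 long ang 145.8 z 0.0263 0.906
box px [375 314  31  33] xy 407.0 -242.8 mean [ 406.3 -241.4] size 49.3 41.7 long ang 56.3 z 0.0263 0.906
div [176 225  34  16 255] 58.85916487326248 -0.3323294691326364
```

```bash
python3 -m inch '-0.002 0.002 0.04 0 0 0;-0.002 0.002 0.075 0 0 0;-0.002 0.002 0.095 0 0 0;-0.002 0.002 0.103 0 0 0;-0.002 0.002 0.103 0 0 0'; python3 -m inch '0 0 0 0 0 0;0 0 0 0 0 0;0 0 0 0 0 0;0 0 0 0 0 0;0 0 0 0 0 0;0 0 0 0 0 0' 0.0;  python3 -m inch '0 0 -0.04 0 0 0;0 0 -0.09 0 0 0;0 0 -0.11 0 0 0;0 0 -0.11 0 0 0'; python3 go.py i -92 0 110 0
```

```text
clock: 10.95
tcp_pos: [0.4233, -0.2543, 0.0058]
eef_rot: [-0.913, -3.005, -0.001]
ft_force: [0.8, 0.0, -0.5]
grip_width: 0.799
finger_force: 0.0
clock: 11.55
tcp_pos: [0.4242, -0.2556, 0.0078]
eef_rot: [0.915, 3.003, -0.001]
ft_force: [-0.4, 2.4, 6.4]
grip_width: 0.572
finger_force: 62.8
clock: 11.95
tcp_pos: [0.4254, -0.2565, 0.1202]
eef_rot: [0.915, 2.998, -0.003]
ft_force: [-0.0, -0.2, -0.6]
grip_width: 0.565
finger_force: 62.9
t 11.95 d [0.1795 0.3061 0.0089] r [0.002 0.007 0.7  ] rows 7.098967320869503 4.6643312007032875
```

```bash
python3 -m inch '0.022 0.038 0 0 0 0.1;0.179 0.306 0 0 0 0.7;0.179 0.306 0 0 0 0.7;0.179 0.306 0 0 0 0.7;0.179 0.306 0 0 0 0.7;0.179 0.306 0 0 0 0.7;0.179 0.306 0 0 0 0.7;0.179 0.306 0 0 0 0.7;0.179 0.306 0 0 0 0.7;0.179 0.306 0 0 0 0.7' ; python3 go.py i -92 -0.7 20 0
```

```text
clock: 12.95
tcp_pos: [0.4449, 0.0985, 0.1158]
eef_rot: [-1.889, -2.51, 0.001]
ft_force: [-0.3, -0.4, -0.5]
grip_width: 0.57
finger_force: 62.9
t 12.95 d [-0.0023  0.0023  0.0958] r [-0.001  0.     0.002] rows 1.9179669102612058 0.015070465953256647
```

```bash
python3 -m inch '-0.002 0.002 0.04 0 0 0;-0.002 0.002 0.07 0 0 0;-0.002 0.002 0.088 0 0 0;-0.002 0.002 0.096 0 0 0;-0.002 0.002 0.097 0 0 0;-0.002 0.002 0.097 0 0 0;-0.002 0.002 0.097 0 0 0'; python3 -m inch '0 0 0 0 0 0;0 0 0 0 0 0;0 0 0 0 0 0;0 0 -0.04 0 0 0;0 0 -0.08 0 0 0;0 0 -0.08 0 0 0' 0.78; python3 go.py i -149 0 90 90
```

```text
clock: 13.65
tcp_pos: [0.4483, 0.0963, 0.0197]
eef_rot: [1.892, 2.507, 0.0]
ft_force: [-0.0, -0.8, -1.6]
grip_width: 0.567
finger_force: 65.9
clock: 14.25
tcp_pos: [0.4505, 0.0982, 0.1034]
eef_rot: [1.888, 2.505, 0.008]
ft_force: [1.4, 0.2, -0.2]
grip_width: 0.781
finger_force: 0.0
t 14.25 d [ 0.0003 -0.0602  0.013 ] r [ 0.005  0.006 -1.57 ] rows 1.231497550018387 10.469668429437899
```

```bash
python3 -m inch '0 -0.04 0 0 0 -0.15;0 -0.058 0 0 0 -0.3;0 -0.058 0 0 0 -0.45;0 -0.058 0 0 0 -0.6;0 -0.058 0 0 0 -0.75;0 -0.058 0 0 0 -0.9;0 -0.058 0 0 0 -1.05;0 -0.058 0 0 0 -1.2;0 -0.058 0 0 0 -1.35;0 -0.058 0 0 0 -1.5;0 -0.058 0 0 0 -1.57;0 -0.058 0 0 0 -1.57' 0.3; python3 go.py i -146 0 18 90
```

```text
clock: 15.45
tcp_pos: [0.392, 0.0809, 0.099]
eef_rot: [0.437, -3.111, -0.001]
ft_force: [0.5, 0.4, 0.1]
grip_width: 0.298
finger_force: 0.0
t 15.45 d [-0.004   0.0008  0.081 ] r [ 0. -0.  0.] rows 1.6223202663859577 0.004424949200128152
```

```bash
python3 -m inch '-0.004 0 0.04 0 0 0;-0.004 0 0.07 0 0 0;-0.004 0 0.08 0 0 0;-0.004 0 0.08 0 0 0;-0.004 0 0.08 0 0 0'; python3 -m inch '-0.015 0 0 0 0 0;-0.03 0 0 0 0 0;-0.045 0 0 0 0 0;-0.06 0 0 0 0 0;-0.07 0 0 0 0 0;-0.08 0 0 0 0 0;-0.09 0 0 0 0 0';  python3 -m inch '-0.01 0 0 0 0 0;-0.02 0 0 0 0 0;-0.03 0 0 0 0 0;-0.03 0 0 0 0 0'; python3 go.py i 3 0 19 90
```

```text
clock: 15.95
tcp_pos: [0.3963, 0.0825, 0.0201]
eef_rot: [-0.435, 3.111, -0.0]
ft_force: [-0.5, -0.0, -0.3]
grip_width: 0.298
finger_force: 0.0
clock: 16.65
tcp_pos: [0.482, 0.1066, 0.0202]
eef_rot: [0.435, -3.11, 0.001]
ft_force: [-7.2, -2.2, 4.2]
grip_width: 0.301
finger_force: 3.4
clock: 17.05
tcp_pos: [0.5124, 0.1154, 0.02]
eef_rot: [-0.434, 3.11, 0.001]
ft_force: [-0.3, 0.2, -1.4]
grip_width: 0.301
finger_force: 0.0
t 17.05 d [-0.0277  0.0008  0.001 ] r [ 0.     0.001 -0.001] rows 0.5538949590396123 0.01163890252591072
```

```bash
python3 -m inch '-0.01 0 0 0 0 0;-0.018 0 0 0 0 0;-0.025 0 0 0 0 0;-0.028 0 0 0 0 0;-0.028 0 0 0 0 0;-0.028 0 0 0 0 0'; python3 -m inch '0.02 0 0 0 0 0;0.04 0 0 0 0 0;0.05 0 -0.05 0 0 0;0.05 0 -0.1 0 0 0;0.05 0 -0.1 0 0 0'; python3 go.py w 438.1 -136.4 110 55.8
```

```text
clock: 17.65
tcp_pos: [0.5386, 0.1228, 0.0195]
eef_rot: [-0.435, 3.11, 0.0]
ft_force: [-1.6, -0.7, 1.2]
grip_width: 0.303
finger_force: 0.7
clock: 18.15
tcp_pos: [0.4934, 0.111, 0.125]
eef_rot: [-0.435, 3.102, 0.002]
ft_force: [0.8, 0.1, -0.2]
grip_width: 0.301
finger_force: 0.0
t 18.15 d [ 0.1212 -0.2227  0.0138] r [0.004 0.009 0.875] rows 5.078030848630217 5.835697735270966
```

```bash
python3 -m inch '0.02 -0.036 0 0 0 0.12;0.121 -0.223 0.01 0 0 0.875;0.121 -0.223 0.01 0 0 0.875;0.121 -0.223 0.01 0 0 0.875;0.121 -0.223 0.01 0 0 0.875;0.121 -0.223 0.01 0 0 0.875;0.121 -0.223 0.01 0 0 0.875;0.121 -0.223 0.01 0 0 0.875;0.121 -0.223 0.01 0 0 0.875' 0.8; python3 go.py w 438.1 -136.4 5 55.8;python3 - <<'E'
from bench import get_image
from h import *
cam=dict(np.load('pics/topcam.npz'));p,d=get_image('top')
W=world(cam,d);m=(W[...,2]>.053)&(W[...,2]<.062);m[:,:105]=0;m[:,262:]=0
n,l,st,_=cv2.connectedComponentsWithStats(m.astype(np.uint8))
A=np.radians(15.97)
for i in range(1,n):
    if st[i,4]>60:
        c=W[l==i][:,:2].mean(0)*1000-[535.9,122.9]; print('div',st[i],c@[np.cos(A),np.sin(A)],c@[-np.sin(A),np.cos(A)])
cv2.imwrite('pics/t2.png',cv2.resize(p[150:355,105:360,::-1],None,fx=2.5,fy=2.5))
E
```

```text
clock: 19.05
tcp_pos: [0.4358, -0.1371, 0.1095]
eef_rot: [0.916, 3.004, 0.001]
ft_force: [-0.4, -0.3, 0.1]
grip_width: 0.797
finger_force: 0.0
t 19.05 d [-0.0014  0.0018  0.1045] r [0.001 0.001 0.005] rows 2.091141768865873 0.03549139265881978
div [170 201  33  15 256] 108.47730112124681 -0.23229175480907926
```

View pics/t2.png

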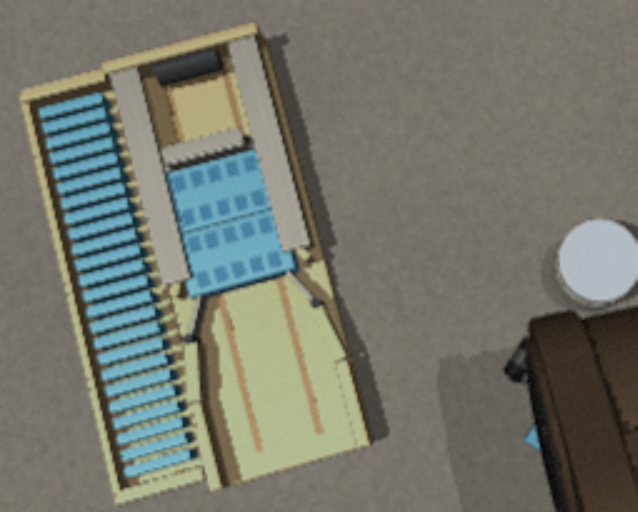

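Both plain boxes lie in the row against the lips (rear edge at about (190,293)–(297,265)), and the divider has moved 50 mm further, to (205,147). Next is the tabbed box.

```bash
python3 -m inch '-0.001 0.002 0.04 0 0 0.005;-0.001 0.002 0.075 0 0 0.005;-0.001 0.002 0.095 0 0 0.005;-0.001 0.002 0.103 0 0 0.005;-0.001 0.002 0.103 0 0 0.005'; python3 -m inch '0 0 0 0 0 0;0 0 0 0 0 0;0 0 0 0 0 0;0 0 0 0 0 0;0 0 0 0 0 0;0 0 0 0 0 0' 0.0;  python3 -m inch '0 0 -0.04 0 0 0;0 0 -0.09 0 0 0;0 0 -0.11 0 0 0;0 0 -0.11 0 0 0'; python3 go.py i -92 0 110 0
```

```text
clock: 19.6
tcp_pos: [0.437, -0.1364, 0.0058]
eef_rot: [-0.927, -3.0, -0.001]
ft_force: [0.4, 0.2, 0.7]
grip_width: 0.8
finger_force: 0.0
clock: 20.2
tcp_pos: [0.438, -0.1374, 0.0076]
eef_rot: [0.93, 2.998, 0.0]
ft_force: [-1.6, 1.3, 6.9]
grip_width: 0.569
finger_force: 62.9
clock: 20.6
tcp_pos: [0.4392, -0.1382, 0.1198]
eef_rot: [0.93, 2.994, -0.001]
ft_force: [-0.6, 0.1, -1.8]
grip_width: 0.567
finger_force: 63.2
t 20.6 d [0.1269 0.1989 0.0092] r [0.004 0.006 0.69 ] rows 4.721739794460025 4.59752609876577
```

```bash
python3 -m inch '0.02 0.032 0 0 0 0.1;0.126 0.199 0 0 0 0.69;0.126 0.199 0 0 0 0.69;0.126 0.199 0 0 0 0.69;0.126 0.199 0 0 0 0.69;0.126 0.199 0 0 0 0.69;0.126 0.199 0 0 0 0.69;0.126 0.199 0 0 0 0.69;0.126 0.199 0 0 0 0.69' ; python3 go.py i -92 -0.7 20 0
```

```text
clock: 21.5
tcp_pos: [0.4456, 0.0962, 0.1158]
eef_rot: [-1.892, -2.508, 0.002]
ft_force: [-0.1, -0.2, -1.0]
grip_width: 0.572
finger_force: 63.1
t 21.5 d [0.0002 0.0023 0.0958] r [-0.001  0.001 -0.001] rows 1.916116884309096 0.010550605230116987
```

```bash
python3 -m inch '0 0.002 0.04 0 0 0;0 0.002 0.07 0 0 0;0 0.002 0.088 0 0 0;0 0.002 0.096 0 0 0;0 0.002 0.097 0 0 0;0 0.002 0.097 0 0 0;0 0.002 0.097 0 0 0'; python3 -m inch '0 0 0 0 0 0;0 0 0 0 0 0;0 0 0 0 0 0;0 0 -0.04 0 0 0;0 0 -0.08 0 0 0;0 0 -0.08 0 0 0' 0.78; python3 -m inch '0 -0.04 0 0 0 -0.15;0 -0.058 0 0 0 -0.3;0 -0.058 0 0 0 -0.45;0 -0.058 0 0 0 -0.6;0 -0.058 0 0 0 -0.75;0 -0.058 0 0 0 -0.9;0 -0.058 0 0 0 -1.05;0 -0.058 0 0 0 -1.2;0 -0.058 0 0 0 -1.35;0 -0.058 0 0 0 -1.5;0 -0.058 0 0 0 -1.57;0 -0.058 0 0 0 -1.57' 0.3; python3 go.py i -146 0 18 90
```

```text
clock: 22.2
tcp_pos: [0.4483, 0.0978, 0.0197]
eef_rot: [1.892, 2.507, 0.001]
ft_force: [0.8, -0.7, -1.2]
grip_width: 0.569
finger_force: 64.8
clock: 22.8
tcp_pos: [0.4504, 0.0996, 0.1034]
eef_rot: [1.888, 2.505, 0.008]
ft_force: [1.3, 0.6, -0.2]
grip_width: 0.776
finger_force: 0.0
clock: 24.0
tcp_pos: [0.3918, 0.0823, 0.099]
eef_rot: [0.437, -3.111, -0.001]
ft_force: [0.3, -0.1, -0.4]
grip_width: 0.302
finger_force: 0.0
t 24.0 d [-0.0037 -0.0006  0.081 ] r [ 0. -0.  0.] rows 1.6217763319788185 0.0046594856850990535
```

```bash
python3 -m inch '-0.004 0 0.04 0 0 0;-0.004 0 0.07 0 0 0;-0.004 0 0.08 0 0 0;-0.004 0 0.08 0 0 0;-0.004 0 0.08 0 0 0'; python3 -m inch '-0.015 0 0 0 0 0;-0.03 0 0 0 0 0;-0.045 0 0 0 0 0;-0.06 0 0 0 0 0;-0.07 0 0 0 0 0;-0.08 0 0 0 0 0;-0.09 0 0 0 0 0';  python3 -m inch '-0.01 0 0 0 0 0;-0.02 0 0 0 0 0;-0.03 0 0 0 0 0;-0.03 0 0 0 0 0'; python3 go.py i 3 0 19 90
```

```text
clock: 24.5
tcp_pos: [0.3959, 0.0838, 0.0196]
eef_rot: [0.434, -3.111, -0.0]
ft_force: [-0.6, -0.4, -0.3]
grip_width: 0.303
finger_force: 0.0
clock: 25.2
tcp_pos: [0.4817, 0.1076, 0.0197]
eef_rot: [0.434, -3.11, 0.002]
ft_force: [-8.6, -3.9, 4.0]
grip_width: 0.299
finger_force: 4.3
clock: 25.6
tcp_pos: [0.512, 0.1165, 0.0197]
eef_rot: [-0.434, 3.111, 0.0]
ft_force: [-0.5, -0.1, -0.8]
grip_width: 0.301
finger_force: 0.3
t 25.6 d [-0.0278 -0.0003  0.0008] r [-0.     0.    -0.002] rows 0.5555556427063587 0.011213176841692192
```

```bash
python3 -m inch '-0.01 0 0 0 0 0;-0.018 0 0 0 0 0;-0.025 0 0 0 0 0;-0.028 0 0 0 0 0;-0.028 0 0 0 0 0;-0.028 0 0 0 0 0'; python3 -m inch '0.015 0 0 0 0 0;0.03 0 0 0 0 0;0.05 0 0 0 0 0;0.05 0 -0.05 0 0 0;0.05 0 -0.1 0 0 0;0.07 -0.05 -0.1 0 0 0;0.09 -0.1 -0.1 0 0 0;0.11 -0.15 -0.1 0 0 0;0.13 -0.2 -0.1 0 0 0;0.13 -0.2 -0.1 0 0 0'; python3 - <<'E'
from bench import get_image
from h import *
cam=dict(np.load('pics/topcam.npz'));p,d=get_image('top')
W=world(cam,d);m=(W[...,2]>.053)&(W[...,2]<.062);m[:,:105]=0;m[:,262:]=0
n,l,st,_=cv2.connectedComponentsWithStats(m.astype(np.uint8))
A=np.radians(15.97)
for i in range(1,n):
    if st[i,4]>60:
        c=W[l==i][:,:2].mean(0)*1000-[535.9,122.9]; print('div',st[i],c@[np.cos(A),np.sin(A)],c@[-np.sin(A),np.cos(A)])
for u,v in [(345,255),(461,315),(408,241),(388,273)]: print(u,v,W[v,u].round(3))
cv2.imwrite('pics/t3.png',cv2.resize(p[150:400,105:500,::-1],None,fx=2,fy=2))
E
```

```text
clock: 26.2
tcp_pos: [0.5382, 0.124, 0.0194]
eef_rot: [-0.435, 3.111, 0.0]
ft_force: [-2.1, -1.1, 0.3]
grip_width: 0.3
finger_force: 1.2
clock: 27.2
tcp_pos: [0.4675, -0.1099, 0.1191]
eef_rot: [0.425, -3.113, 0.004]
ft_force: [0.5, 0.3, 1.7]
grip_width: 0.303
finger_force: 0.0
div [164 176  33  16 250] 158.44411102946475 -0.40410095975152416
345 255 [ 0.49  -0.103  0.526]
461 315 [ 0.436 -0.381  0.018]
408 241 [ 0.581 -0.278  0.032]
388 273 [ 0.473 -0.135  0.547]
```

View pics/t3.png

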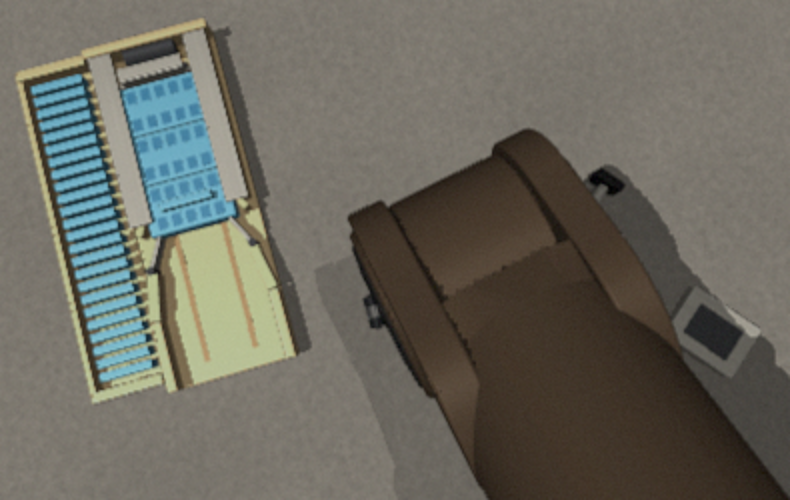

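All three boxes are in the row, with the tabbed one (tab at about (190,200)) next to the lips and the divider another 50 mm further in. The gripper is empty and clear, so I'm handing the job in.

```bash
python3 -m inch '0 0 -0.03 0 0 0;0 0 -0.03 0 0 0;0 0 -0.03 0 0 0'; python3 -c "
from bench import bot
print(bot.finish_job())"
```

```text
clock: 27.55
tcp_pos: [0.4691, -0.1035, 0.1501]
eef_rot: [-0.435, 3.109, -0.002]
ft_force: [0.3, 0.4, 0.0]
grip_width: 0.299
finger_force: 0.0
the job is handed in; nothing more can be done
None
```

All three boxes are loaded in the row, the two plain ones first and the tabbed one last against the lips; the job was handed in at 27.6 s with the gripper empty and clear, and the mould and puller in place, but the arm hid the jar in the last picture, so I did not recheck it.

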